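Stack the drill's stepped pulleys on their spindles

ROBOT

A 7-joint arm with a two-finger parallel gripper is mounted at the origin on the work surface. World frame = base frame: x ahead of the robot, y to its left, z up, the work surface at z = 0. Lengths are in m, angles in rad, forces in N, time in s.
With the tool pointing down it reaches from about 0.4 to 0.85 m from the base axis. Payload 10.4 kg.
Tool frame: the origin (TCP) lies at the very end of the fingers, on their centre line; the grasp point (between the pads) lies 19 mm behind it; z points along the fingers, y is the line along which they close (so a half turn about z gives the same grasp; the last joint's range is limited). The gripper opens to 85 mm and grips with 20 to 120 N. Pads are 22 mm wide; open, the fingers measure 114 mm over their backs; the gripper's body (76 mm by 85 mm) begins 54 mm behind the grasp point. The pads swing forward as they close: fully open they stand 13 mm farther back than shut.
Start: joints at [1.136, 0.332, -0.065, 1.46, 0.022, 1.35, -0.088], TCP at [0.25, -0.573, 0.231] pointing down, gripper open.
Joint ranges: [-2.6, 2.6], [-0.5, 2.12], [-1.47, 1.34], [0.16, 2.42], [-1.27, 4.41], [0.06, 2.06], [-2.6, 2.6]. Speed limits (rad/s): [2.22, 2.22, 2.79, 2.79, 3.14, 3.14, 3.14].

INTERFACE

Orientations are given as a unit quaternion [x, y, z, w].
In Python, from workcell import manip, vision, order gives the robot as it stands. The module is installed in compiled form; this text tells all that it offers.
- The arm moves only by the tool move_arm, never from a script. Its argument "motion" is a list of rows, each a list of 3 entries, a list of its own where there are three numbers: the shift along the tool's x, y, z scaled (see below), then the turn, a rotation vector about the tool's x, y, z scaled (see below), then the opening, from -1 (shut) to 1 (fully open). In form: [[[dx, dy, dz], [wx, wy, wz], hand], ...]. A call has 1 to 12 rows; each row shifts and turns the commanded pose from where the row before left it, along the tool's axes as they then stand; what a row does not reach is not made up. The controller multiplies each number of a shift by 0.75 m and each number of a turn by pi/4 rad. A row lasts 1/10 s, in which the tool goes at most 50 mm and 8.59 degrees, less where a joint would pass 70% of its speed; a pose out of reach is approached as far as the arm can. A call with a number of a shift or a turn outside -1 to 1 is refused whole. A call with a gripper value outside its range is refused whole. The fingers move at their own pace and stop on an object; "newtons" is the grip in N (left out, the last holds). Time passes only in rows, so rows that do not move let the fingers close. It gives the time, the measured TCP pose, the force, the opening and the grip force at its end, in the units of the state.
- manip.get_obs(): the state, without advancing time (a new reading comes with each control period).
- vision.camera(name): name is "scene" or "top" or "wrist"; returns a dict with "pixels" (420x560x3 uint8, red, green, blue), "fx", "fy", "cx", "cy" (pixels), "R" (3x3) and "t" (3): a world point X has camera coordinates R X + t. Camera axes: x right, y down, z forward; pixel columns grow to the right and rows downward; lengths in m; the calibration is good to about 2 mm. A picture is of the moment at which its call begins. There is no depth.
- order.hand_in(): hands the job in; it is judged then, once.
The state is a dict: "clock": time; "joint_pos": joint angles; "joint_velocities": joint speeds; "tau": joint torques, N m; "position": TCP position; "ee_rot": TCP orientation; "ft_force": force on the tool from outside, world axes, zero at the start; "torque": the same for the moment, N m; "grip_width": opening from 0.0 (shut) to 1.0 (fully open); "grasp_force": force on a finger pad.
Only numpy, scipy, OpenCV 4.12 (cv2) and the standard library are available. Lean on these libraries where they do the work, as an engineer would, in place of code of your own. Each camera call takes 0.05 s, during which the arm holds its last target. There are 200 camera calls.

TASK

Build the two stepped pulleys for the bench drill: on the spindle with the blue base put the large blue pulley and then the small blue one on top of it; on the spindle with the orange base put the small orange pulley and then the large orange one on top. Every pulley goes flange down and hub up, fully home; lower each one into place rather than dropping it. Leave the screwdriver, the bottle and the jar where they are.

Things in the scene. Friction and masses are not known exactly. Their poses are not given: they have to be found in the camera images.
- blue_large: large blue pulley: one solid of revolution with a 20 mm bore right through: below, a grooved flange (sheave) 72 mm in diameter and 14 mm thick; above it a 30 mm diameter hub, to 34 mm total height. It lies flange down, hub up. Grip it by the hub. Origin: centre of the underside; z up along the bore. About 170 g.
- blue_small: small blue pulley: one solid of revolution with a 20 mm bore right through: below, a grooved flange (sheave) 50 mm in diameter and 14 mm thick; above it a 30 mm diameter hub, to 34 mm total height. It lies flange down, hub up. Grip it by the hub. Origin: centre of the underside; z up along the bore. About 90 g.
- orange_large: large orange pulley: one solid of revolution with a 20 mm bore right through: below, a grooved flange (sheave) 72 mm in diameter and 14 mm thick; above it a 30 mm diameter hub, to 34 mm total height. It lies flange down, hub up. Grip it by the hub. Origin: centre of the underside; z up along the bore. About 170 g.
- orange_small: small orange pulley: one solid of revolution with a 20 mm bore right through: below, a grooved flange (sheave) 50 mm in diameter and 14 mm thick; above it a 30 mm diameter hub, to 34 mm total height. It lies flange down, hub up. Grip it by the hub. Origin: centre of the underside; z up along the bore. About 90 g.
- blue_stand: spindle stand: fixed blue base plate 100 x 100 x 20 mm; at its centre a steel seat disc (38 mm across, top 26 mm above the bench) and an upright 15 mm steel spindle, its last 12 mm tapered to a 5 mm tip 88 mm above the bench. Origin: centre of the plate's underside; z up along the spindle. Fully home, the lower pulley's underside is at 26 mm, the upper one's at 60 mm.
- orange_stand: spindle stand: fixed orange base plate 100 x 100 x 20 mm; at its centre a steel seat disc (38 mm across, top 26 mm above the bench) and an upright 15 mm steel spindle, its last 12 mm tapered to a 5 mm tip 88 mm above the bench. Origin: centre of the plate's underside; z up along the spindle. Fully home, the lower pulley's underside is at 26 mm, the upper one's at 60 mm.
- screwdriver: bystander: a screwdriver about 170 mm long lying on the bench. Origin: on its underside; x along the tool, towards the tip
- polish: bystander: an upright white bottle with a black cap, 52 mm in diameter, 130 mm tall. Origin: centre of its underside
- jar: bystander: a small amber jar with a steel lid, 52 mm in diameter, 65 mm tall. Origin: centre of its underside
Things that resemble listed ones, but are neither listed nor needed, are in the scene too. What is shaped like the orange_small but black or pink is not meant.

How it is judged:
At the end, for the whole second after the job is handed in: Blue stand: large blue pulley on the seat, small blue on its hub; orange stand: small orange on the seat, large orange on its hub. Each within 6 mm of the spindle axis and 4 mm of its seated height (26 or 60 mm above the bench), hub up, tilted under 4 degrees, at rest and released (horizontal distance between each of blue_large, blue_small and blue_stand below 0.006 m and z of blue_large in the frame of blue_stand between 0.022 and 0.03 m and angle between each of blue_large, blue_small, orange_small, orange_large's own z axis and vertical below 0.07 rad and linear speed of each of blue_large, blue_small, orange_small, orange_large below 0.02 m/s and z of blue_small in the frame of blue_stand between 0.056 and 0.064 m and horizontal distance between each of orange_small, orange_large and orange_stand below 0.006 m and z of orange_small in the frame of orange_stand between 0.022 and 0.03 m and z of orange_large in the frame of orange_stand between 0.056 and 0.064 m); the robot touches nothing.
It fails at once if the screwdriver is pushed more than 30 mm (distance of screwdriver from where it was at the start of the episode above 0.03 m).
It fails at once if the white bottle is pushed more than 30 mm or knocked over (distance of polish from where it was at the start of the episode above 0.03 m or angle between polish's own z axis and vertical above 0.5 rad).
It fails at once if the amber jar is pushed more than 30 mm or knocked over (distance of jar from where it was at the start of the episode above 0.03 m or angle between jar's own z axis and vertical above 0.5 rad).
It fails at once if a pulley is dropped (falls free of the fingers faster than 0.6 m/s, about 18 mm of fall) ((linear speed of blue_large above 0.6 m/s and contact force between blue_large and the fingers below 0.05 N) or (linear speed of blue_small above 0.6 m/s and contact force between blue_small and the fingers below 0.05 N) or (linear speed of orange_large above 0.6 m/s and contact force between orange_large and the fingers below 0.05 N) or (linear speed of orange_small above 0.6 m/s and contact force between orange_small and the fingers below 0.05 N)).
It also fails if it takes over 115 s, if anything falls off the work surface, if the arm or the gripper's body presses on something with over 40 N, if the wrist force passes 120 N, or if a joint passes its speed limit or range.

## Working session

There is one attempt and no reset: what is moved stays moved. The work goes in short steps, Python scripts to look and compute and a tool call to move; the robot and the scene stay as the last step left them, time stands still between calls to the robot, and variables do not carry over. Pictures are saved under pics/ and viewed, at most 14 in all, crops included, and the job is handed in when it is done.

Besides the shell and the picture viewer there is one more tool, called by a JSON object that holds its "fn" and its "kwargs". move_arm: Moves the arm, as the interface text tells. Its arguments: {"type":"object","properties":{"motion":{"type":"array"},"newtons":{"type":"number"}},"required":["motion"]}

```bash
mkdir -p pics; python3 - <<'E'
from workcell import manip, vision
import cv2,pickle
o=manip.get_obs(); print({k:o[k] for k in('clock','position','ee_rot','ft_force','grip_width')})
d={}
for n in('scene','top'):
    c=vision.camera(n); d[n]=c; cv2.imwrite(f'pics/{n}0.png',c['pixels'][:,:,::-1]); print(n,c['fx'],c['cx'],c['cy'],c['R'],c['t'])
pickle.dump(d,open('c0.pkl','wb'))
E
```

```text
{'clock': 0.0, 'position': array([ 0.25000311, -0.57241294,  0.23050818]), 'ee_rot': array([ 9.78874919e-01,  2.04458773e-01, -1.77347095e-04, -6.86881267e-04]), 'ft_force': array([ 0.20059611, -0.42792859, -0.10039214]), 'grip_width': 1.0006915547705926}
scene 469.16148691090075 279.4511286191296 218.7510276247484 [[ 0.19607938  0.98051684 -0.01181519]
 [ 0.76070515 -0.15970358 -0.62914421]
 [-0.61877342  0.11437433 -0.7771988 ]] [-0.08027174 -0.39108667  1.49956758]
top 395.5481070347182 281.00409805252787 204.190674627966 [[ 0.06287598 -0.99801607 -0.00324663]
 [-0.97536863 -0.06075936 -0.21204794]
 [ 0.21142999  0.01649938 -0.97725387]] [-0.04774167  0.55773736  0.96478496]
```

View pics/top0.png

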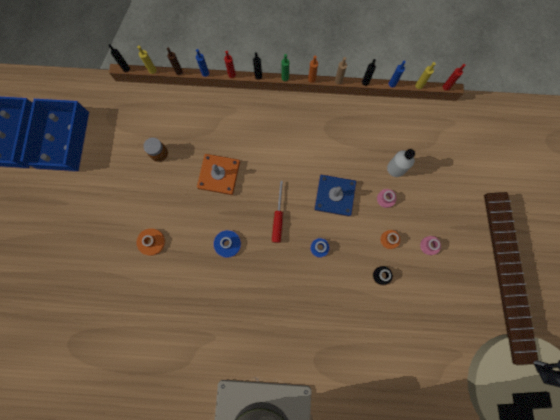

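View pics/scene0.png

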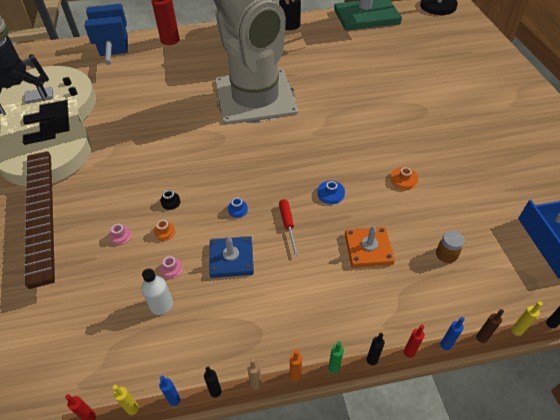

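The top view shows blue_large (227,243), orange_large (150,241), blue_small (320,247), orange_small (391,239), the blue stand (336,195) and the orange stand (218,174). Pink and black lookalikes sit around orange_small. The scene view shows the same layout.

```bash
cat > h.py <<'E'
import numpy as np, cv2, pickle
def ray(c,uv,z):
    uv=np.atleast_2d(np.asarray(uv,float)); R,t=c['R'],c['t']
    d=np.c_[(uv[:,0]-c['cx'])/c['fx'],(uv[:,1]-c['cy'])/c['fy'],np.ones(len(uv))]@R
    o=-R.T@t
    return o+d*((z-o[2])/d[:,2])[:,None]
def proj(c,X):
    p=c['R']@np.asarray(X,float)+c['t']; return c['fx']*p[0]/p[2]+c['cx'],c['fy']*p[1]/p[2]+c['cy']
def tri(cs,uvs):
    A=[];b=[]
    for c,uv in zip(cs,uvs):
        o=-c['R'].T@c['t'];d=ray(c,uv,0)[0]-o;d/=np.linalg.norm(d);P=np.eye(3)-np.outer(d,d);A.append(P);b.append(P@o)
    X=np.linalg.lstsq(np.vstack(A),np.hstack(b),rcond=None)[0]
    return X
HUE={'blue':(105,125),'orange':(5,18)}
def blobs(c,col,amin=60):
    h=cv2.cvtColor(c['pixels'],cv2.COLOR_RGB2HSV); lo,hi=HUE[col]
    m=cv2.inRange(h,(lo,170 if col=='orange' else 120,50),(hi,255,255))
    cs,_=cv2.findContours(m,cv2.RETR_EXTERNAL,cv2.CHAIN_APPROX_NONE)
    return [k[:,0] for k in cs if cv2.contourArea(k)>amin]
E
python3 - <<'E'
from h import *
d=pickle.load(open('c0.pkl','rb'))
for n in d:
    c=d[n]
    for col in HUE:
        for k in blobs(c,col):
            p=ray(c,k,0.010)[:,:2]; (ctr,r)=cv2.minEnclosingCircle(p.astype(np.float32)); rc=cv2.minAreaRect((ray(c,k,0.02)[:,:2]*1000).astype(np.float32))
            if 0.2<ctr[0]<0.9 and r<.09: print(n,col,k.mean(0).round(),'circ',np.round(ctr,4),round(2*r,4),'rect',np.round(rc[0]),np.round(rc[1]),round(rc[2]))
im=cv2.resize(d['top']['pixels'][130:290,130:430,::-1],(800,427),interpolation=cv2.INTER_CUBIC)
im2=cv2.resize(d['scene']['pixels'][150:290,90:430,::-1],(800,329),interpolation=cv2.INTER_CUBIC)
cv2.imwrite('pics/z0.png',cv2.resize(np.vstack([im,im2]),(800,600)))
E
```

```text
scene blue [169. 390.] circ [ 0.8902 -0.3136] 0.0666 rect [ 894. -313.] [66. 23.] 21
scene blue [453. 333.] circ [0.8884 0.2708] 0.0884 rect [893. 267.] [22. 87.] 41
scene blue [230. 255.] circ [ 0.6045 -0.1561] 0.1411 rect [ 612. -155.] [ 97. 106.] 83
scene blue [237. 209.] circ [ 0.4634 -0.1188] 0.0564 rect [ 474. -120.] [47. 50.] 90
scene blue [331. 192.] circ [0.4572 0.1273] 0.0803 rect [466. 125.] [67. 77.] 76
scene orange [295. 365.] circ [ 0.8904 -0.0644] 0.0662 rect [894. -65.] [23. 65.] 77
scene orange [447. 253.] circ [0.6967 0.3456] 0.0623 rect [705. 336.] [48. 53.] 47
scene orange [369. 246.] circ [0.6441 0.1699] 0.1479 rect [650. 166.] [102. 110.] 83
scene orange [164. 231.] circ [ 0.497 -0.306] 0.0578 rect [ 508. -304.] [51. 48.] 11
scene orange [404. 178.] circ [0.4486 0.3308] 0.0837 rect [459. 324.] [71. 79.] 57
top blue [319. 247.] circ [ 0.4599 -0.1219] 0.0487 rect [ 458. -120.] [45. 45.] 4
top blue [227. 243.] circ [0.4546 0.1257] 0.0708 rect [454. 125.] [66. 66.] 4
top blue [335. 195.] circ [ 0.6065 -0.1574] 0.1337 rect [ 603. -157.] [96. 98.] 83
top orange [389. 239.] circ [ 0.4937 -0.3074] 0.0499 rect [ 491. -303.] [45. 43.] 27
top orange [150. 241.] circ [0.448  0.3292] 0.0736 rect [446. 326.] [66. 72.] 4
top orange [218. 174.] circ [0.6468 0.1668] 0.1373 rect [643. 165.] [100. 101.] 83
```

View pics/z0.png

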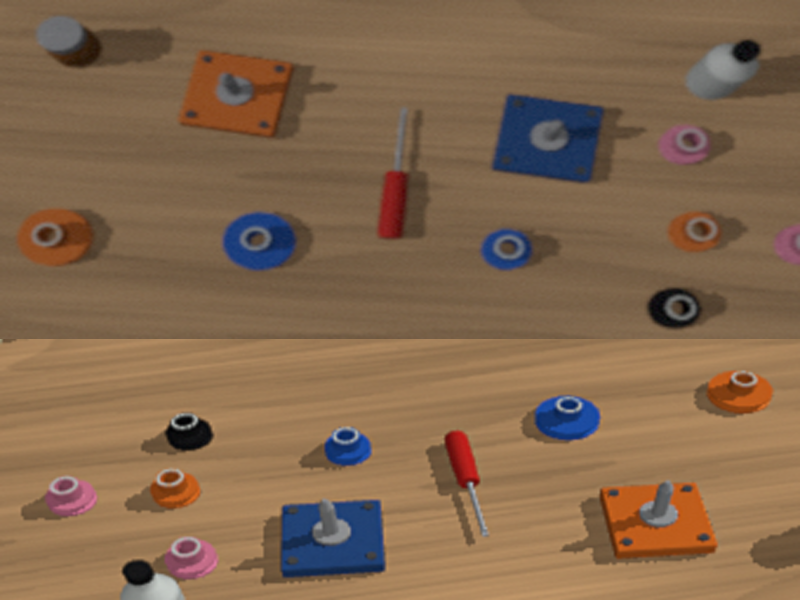

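Everything matches its given size. I'll turn the tool to yaw 0 first, then go over blue_large.

{"fn": "move_arm", "kwargs": {"motion": [[[0.03, 0, 0], [0, 0, 0.175], 1], [[0.03, 0, 0], [0, 0, 0.175], 1], [[0.03, 0, 0], [0, 0, 0.175], 1], [[0, -0.02, 0], [0, 0, 0], 1], [[0.03, -0.05, 0], [0, 0, 0], 1], [[0.03, -0.05, 0], [0, 0, 0], 1], [[0.03, -0.05, 0], [0, 0, 0], 1], [[0.03, -0.05, 0], [0, 0, 0], 1], [[0.03, -0.05, 0], [0, 0, 0], 1], [[0, -0.05, 0], [0, 0, 0], 1], [[0, -0.05, 0], [0, 0, 0], 1], [[0, 0, 0], [0, 0, 0], 1]]}}

```text
clock: 1.3
position: [0.4284, -0.272, 0.2314]
ee_rot: [1.0, 0.003, 0.0, -0.001]
ft_force: [0.4, 0.1, 0.8]
grip_width: 1.001
grasp_force: 0.0
```

{"fn": "move_arm", "kwargs": {"motion": [[[0.02, -0.053, 0], [0, 0, 0], 1], [[0.02, -0.053, 0], [0, 0, 0], 1], [[0, -0.053, 0], [0, 0, 0], 1], [[0, -0.053, 0], [0, 0, 0], 1], [[0, -0.053, 0], [0, 0, 0], 1], [[0, -0.053, 0], [0, 0, 0], 1], [[0, -0.053, 0], [0, 0, 0], 1], [[0, -0.053, 0], [0, 0, 0], 1], [[0, -0.053, 0], [0, 0, 0], 1], [[0, -0.053, 0], [0, 0, 0], 1], [[0, 0, 0], [0, 0, 0], 1], [[0, 0, 0], [0, 0, 0], 1]]}}

```text
clock: 2.5
position: [0.4575, 0.1205, 0.231]
ee_rot: [1.0, 0.0, -0.0, 0.0]
ft_force: [0.9, -0.2, 0.4]
grip_width: 1.0
grasp_force: 0.0
```

```bash
python3 - <<'E'
from workcell import manip, vision
from h import *
o=manip.get_obs(); c=vision.camera('wrist'); pickle.dump(c,open('w1.pkl','wb')); cv2.imwrite('pics/w1.png',c['pixels'][:,:,::-1])
print(o['position'],o['ee_rot'],-c['R'].T@c['t'],c['R'],c['fx'])
for col in HUE:
  for k in blobs(c,col): 
    p=ray(c,k,.014)[:,:2];(q,r)=cv2.minEnclosingCircle(p.astype(np.float32));print(col,k.mean(0),q,2*r)
E
```

```text
[0.45754329 0.12047337 0.23103725] [ 9.99999854e-01  4.68422353e-04 -2.54251536e-04  8.77230417e-05] [0.52481288 0.11951733 0.37359877] [[ 1.98714420e-03 -9.99997967e-01 -3.41577100e-04]
 [-9.64731575e-01 -2.00697748e-03  2.63227963e-01]
 [-2.63228113e-01 -1.93541707e-04 -9.64733602e-01]] 311.8714635017403
blue [495.31372549 187.31372549] (0.4568721354007721, -0.136552095413208) 0.021942758932709694
blue [479.57718121 182.2885906 ] (0.4619617462158203, -0.11760053038597107) 0.056309159845113754
blue [272.38235294 187.02941176] (0.4556938409805298, 0.12416980415582657) 0.07208754867315292
blue [524.3856383  51.4787234] (0.5999252200126648, -0.14734148979187012) 0.12717318534851074
orange [100.90502793 192.93296089] (0.44841766357421875, 0.32577794790267944) 0.07873613387346268
orange [231.24307692  29.08923077] (0.624852180480957, 0.16785509884357452) 0.11498398333787918
```

View pics/w1.png

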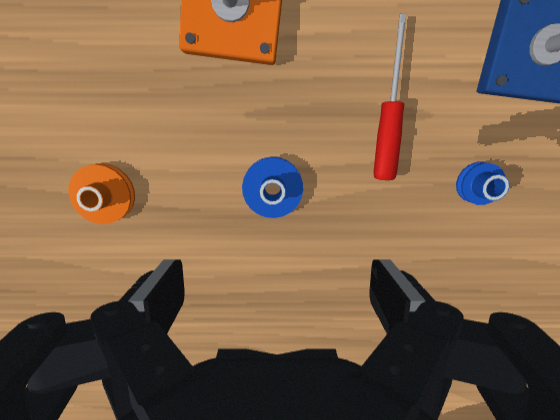

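The wrist view shows blue_large at (272,187) with its white hub ring. The diameter casts to 72 mm, as it should. I'll use the hub rings at z = 34 mm for precise centres of all four.

```bash
cat >> h.py <<'E'
def ring(c,X,half=22,z=.034,T=150):
    """centre of the pale hub rim near X, cast onto plane z"""
    u,v=[int(round(a)) for a in proj(c,[X[0],X[1],z])]
    x0,y0=max(u-half,0),max(v-half,0); im=c['pixels'][y0:v+half,x0:u+half]
    h=cv2.cvtColor(im,cv2.COLOR_RGB2HSV); m=cv2.inRange(h,(0,0,T),(179,70,255))
    cs,_=cv2.findContours(m,cv2.RETR_EXTERNAL,cv2.CHAIN_APPROX_NONE)
    if not cs: return None
    k=max(cs,key=lambda k:cv2.contourArea(cv2.convexHull(k)))[:,0]+[x0,y0]
    p=ray(c,k,z)[:,:2].astype(np.float32)
    q,r=cv2.minEnclosingCircle(p); return np.round(q,4),round(2*r,4)
E
python3 - <<'E'
from h import *
d=pickle.load(open('c0.pkl','rb')); d['w']=pickle.load(open('w1.pkl','rb'))
for n,X in dict(BL=(.456,.125),BS=(.460,-.121),OL=(.448,.328),OS=(.494,-.306)).items():
    print(n,[(k,ring(d[k],X,22 if k=='w' else 12,T=120)) for k in d if not(k=='w' and n=='OS')])
E
```

```text
BL [('scene', (array([0.4557, 0.1265]), 0.0275)), ('top', (array([0.4552, 0.1263]), 0.0273)), ('w', (array([0.4554, 0.1246]), 0.0282))]
BS [('scene', (array([ 0.458 , -0.1154]), 0.0374)), ('top', (array([ 0.4597, -0.1208]), 0.0285)), ('w', (array([ 0.4592, -0.1217]), 0.0306))]
OL [('scene', (array([0.4453, 0.3323]), 0.0283)), ('top', (array([0.4471, 0.3303]), 0.0271)), ('w', (array([0.4471, 0.329 ]), 0.0275))]
OS [('scene', (array([ 0.4937, -0.3069]), 0.0285)), ('top', (array([ 0.4939, -0.3086]), 0.028))]
```

{"fn": "move_arm", "kwargs": {"motion": [[[-0.0028, -0.0063, 0.03], [0, 0, 0], 1], [[0, 0, 0.04], [0, 0, 0], 1], [[0, 0, 0.04], [0, 0, 0], 1], [[0, 0, 0.04], [0, 0, 0], 1], [[0, 0, 0.04], [0, 0, 0], 1], [[0, 0, 0.04], [0, 0, 0], 0.2], [[0, 0, 0.03], [0, 0, 0], 0], [[0, 0, 0.015], [0, 0, 0], 0], [[0, 0, 0.008], [0, 0, 0], 0], [[0, 0, 0], [0, 0, 0], 0], [[0, 0, 0], [0, 0, 0], 0]], "newtons": 40}}

```text
clock: 3.65
position: [0.4563, 0.1249, 0.0199]
ee_rot: [1.0, -0.0, 0.001, 0.0]
ft_force: [-0.3, -0.8, 0.4]
grip_width: 0.501
grasp_force: 0.0
```

{"fn": "move_arm", "kwargs": {"motion": [[[-0.001, 0, 0.004], [0, 0, 0], 0], [[0, 0, 0], [0, 0, 0], -1], [[0, 0, 0], [0, 0, 0], -1], [[0, 0, 0], [0, 0, 0], -1], [[0, 0, 0], [0, 0, 0], -1], [[0, 0, 0], [0, 0, 0], -1], [[0, 0, 0], [0, 0, 0], -1]]}}

```text
clock: 4.35
position: [0.455, 0.1251, 0.0166]
ee_rot: [1.0, -0.0, 0.0, 0.0]
ft_force: [-2.4, -0.8, 5.6]
grip_width: 0.329
grasp_force: 39.7
```

{"fn": "move_arm", "kwargs": {"motion": [[[0, 0, -0.015], [0, 0, 0], -1], [[0, 0, -0.03], [0, 0, 0], -1], [[0, 0, -0.04], [0, 0, 0], -1], [[0, 0, -0.04], [0, 0, 0], -1], [[0, 0, -0.04], [0, 0, 0], -1], [[0, 0, -0.035], [0, 0, 0], -1], [[0, 0.03, 0], [0, 0, 0], -1], [[0.02, 0.045, 0], [0, 0, 0], -1], [[0.02, 0.05, 0], [0, 0, 0], -1], [[0.02, 0.05, 0], [0, 0, 0], -1], [[0.02, 0.05, 0], [0, 0, 0], -1], [[0.01, 0.05, 0], [0, 0, 0], -1]]}}

```text
clock: 5.55
position: [0.5227, -0.0826, 0.1667]
ee_rot: [1.0, 0.0, 0.0, -0.0]
ft_force: [0.9, -0.8, -2.5]
grip_width: 0.329
grasp_force: 40.1
```

{"fn": "move_arm", "kwargs": {"motion": [[[0, 0.05, 0], [0, 0, 0], -1], [[0, 0.035, 0], [0, 0, 0], -1], [[0, 0.016, 0], [0, 0, 0], -1], [[0, 0, 0], [0, 0, 0], -1], [[0, 0, 0], [0, 0, 0], -1]]}}

```text
clock: 6.05
position: [0.5223, -0.1553, 0.1663]
ee_rot: [1.0, 0.0, 0.0, -0.0]
ft_force: [-0.6, 0.8, -1.8]
grip_width: 0.328
grasp_force: 40.1
```

```bash
python3 - <<'E'
from workcell import manip, vision
from h import *
o=manip.get_obs(); c=vision.camera('wrist'); pickle.dump(c,open('w2.pkl','wb')); cv2.imwrite('pics/w2.png',c['pixels'][:,:,::-1])
print(o['position'],o['grasp_force'],-c['R'].T@c['t'])
for col in HUE:
  for k in blobs(c,col): 
    r=cv2.minAreaRect((ray(c,k,.02)[:,:2]*1000).astype(np.float32));print(col,k.mean(0),r)
E
```

```text
[ 0.52227615 -0.15527304  0.16630365] 40.07884165272117 [ 0.58944382 -0.15634259  0.3089118 ]
blue [277.20930233 307.94883721] ((409.5282897949219, -155.56494140625), (47.97788619995117, 70.7565689086914), 3.1724565029144287)
blue [276.34615385 283.62307692] ((433.38055419921875, -156.1538848876953), (48.223167419433594, 45.0197639465332), 87.4463119506836)
blue [276.53404255 242.57234043] ((486.1603698730469, -155.55343627929688), (92.0188217163086, 141.0688018798828), 0.791506290435791)
blue [278.39325843 103.91685393] ((605.5137939453125, -157.87127685546875), (98.29115295410156, 97.85037231445312), 83.44776916503906)
orange [441.21052632 232.78947368] ((489.8368835449219, -317.09368896484375), (19.765098571777344, 20.710424423217773), 50.80789566040039)
orange [427.95       223.05555556] ((500.2274169921875, -301.6388854980469), (50.7191047668457, 48.27159881591797), 51.450687408447266)
```

View pics/w2.png

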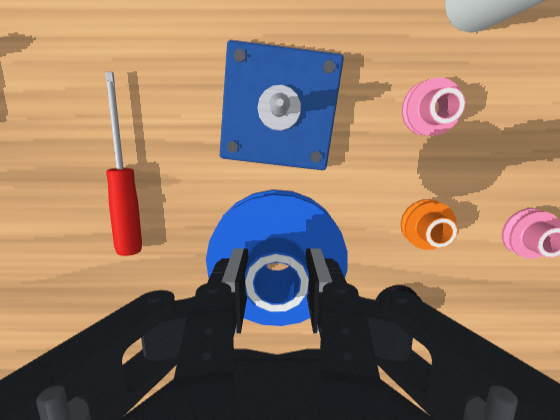

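The blue stand sits at about (281,104) with its spindle in clear view, and the held pulley's rim is at about (276,282).

```bash
python3 - <<'E'
from h import *
c=pickle.load(open('w2.pkl','rb'))
print('tip',ray(c,(280,102),.088))
print('seat',ring(c,(.605,-.157),30,.026,120))
print('ring',ring(c,(.522,-.155),40,.1837,140))
h=cv2.cvtColor(c['pixels'],cv2.COLOR_RGB2HSV)[85:125,262:300]; print(h[::4,::3,2])
E
```

```text
tip [[ 0.60556721 -0.15834912  0.088     ]]
seat (array([ 0.6055, -0.1578]), 0.0377)
ring (array([ 0.5224, -0.1564]), 0.0284)
[[166 162 162 163 173 187 194 180 132 117 117 163 163]
 [166 147 203 199 200 200 200 201 202 201 142 116 114]
 [170 203 204 206 207 159 140 163 210 208 209 192 116]
 [208 206 208 184 170 152 122 115 112 164 145 145 119]
 [203 203 206 189 186 203 203 155 108 111 149 148 149]
 [212 210 209 185 183 186 203  98 102 103 144 146 144]
 [202 204 205 186 170 147 117  98 101 150 151 151 150]
 [209 208 207 204 160 139 120 101 133 144 185 185 201]
 [206 207 207 206 206 193 193 207 207 206 206 207 134]
 [198 207 209 206 208 208 208 207 208 208 205 200 116]]
```

{"fn": "move_arm", "kwargs": {"motion": [[[0.03, 0.0021, 0], [0, 0, 0], -1], [[0.04, 0, 0], [0, 0, 0], -1], [[0.03, 0, 0], [0, 0, 0], -1], [[0.011, 0, 0], [0, 0, 0], -1], [[0, 0, 0.02], [0, 0, 0], -1], [[0, 0, 0.03], [0, 0, 0], -1], [[0, 0, 0.02], [0, 0, 0], -1], [[0, 0, 0], [0, 0, 0], -1], [[0, 0, 0], [0, 0, 0], -1]]}}

```text
clock: 7.0
position: [0.6049, -0.1585, 0.1137]
ee_rot: [1.0, -0.0, -0.0, 0.0]
ft_force: [0.5, 0.6, -1.2]
grip_width: 0.328
grasp_force: 40.1
```

{"fn": "move_arm", "kwargs": {"motion": [[[0, -0.0016, 0.01], [0, 0, 0], -1], [[0, 0, 0.01], [0, 0, 0], -1], [[0, 0, 0.01], [0, 0, 0], -1], [[0, 0, 0.01], [0, 0, 0], -1], [[0, 0, 0.01], [0, 0, 0], -1], [[0, 0, 0], [0, 0, 0], -1]]}}

```text
clock: 7.6
position: [0.6046, -0.1573, 0.0746]
ee_rot: [1.0, -0.0, -0.001, -0.0]
ft_force: [-0.6, -0.4, -1.7]
grip_width: 0.325
grasp_force: 40.1
```

No side force, so the bore is on the spindle. 32 mm to the seat.

{"fn": "move_arm", "kwargs": {"motion": [[[0, 0, 0.012], [0, 0, 0], -1], [[0, 0, 0.012], [0, 0, 0], -1], [[0, 0, 0.01], [0, 0, 0], -1], [[0, 0, 0.005], [0, 0, 0], -1], [[0, 0, 0.002], [0, 0, 0], -1], [[0, 0, 0], [0, 0, 0], -1]]}}

```text
clock: 8.2
position: [0.6054, -0.1573, 0.0452]
ee_rot: [1.0, -0.0, -0.0, -0.0]
ft_force: [-0.0, -0.2, -2.1]
grip_width: 0.326
grasp_force: 40.1
```

{"fn": "move_arm", "kwargs": {"motion": [[[0, 0, 0.002], [0, 0, 0], -1], [[0, 0, 0.002], [0, 0, 0], -1], [[0, 0, 0.001], [0, 0, 0], -1], [[0, 0, 0], [0, 0, 0], -1]]}}

```text
clock: 8.6
position: [0.6057, -0.1575, 0.0427]
ee_rot: [1.0, -0.0, 0.0, 0.0]
ft_force: [-3.7, 0.6, 6.8]
grip_width: 0.333
grasp_force: 40.9
```

{"fn": "move_arm", "kwargs": {"motion": [[[0, 0, 0], [0, 0, 0], -0.1], [[0, 0, 0], [0, 0, 0], 0], [[0, 0, 0], [0, 0, 0], 0], [[0, 0, -0.02], [0, 0, 0], 0], [[0, 0, -0.04], [0, 0, 0], 0], [[0, 0, -0.05], [0, 0, 0], 0], [[-0.03, 0, -0.02], [0, 0, 0], 0], [[-0.05, -0.02, 0], [0, 0, 0], 0], [[-0.05, -0.02, 0], [0, 0, 0], 0], [[-0.04, -0.009, 0], [0, 0, 0], 0], [[-0.025, 0, 0], [0, 0, 0], 0], [[0, 0, 0], [0, 0, 0], 0]]}}

```text
clock: 9.8
position: [0.4575, -0.1208, 0.1402]
ee_rot: [1.0, -0.0, 0.0, 0.001]
ft_force: [0.7, -0.1, -0.4]
grip_width: 0.502
grasp_force: 0.0
```

```bash
python3 - <<'E'
from workcell import manip, vision
from h import *
print(manip.get_obs()['position'])
c=vision.camera('wrist'); print('BS',ring(c,(.4595,-.122),30,.034,120)); 
t=vision.camera('top'); s=vision.camera('scene')
a=np.vstack([cv2.resize(x['pixels'][y0:y0+80,x0:x0+120],(600,400),interpolation=cv2.INTER_CUBIC)[:300] for x,x0,y0 in((t,280,155),(s,170,200))])
cv2.imwrite('pics/a.png',a[:,:,::-1])
E
```

```text
[ 0.45753215 -0.1207908   0.14023728]
BS (array([ 0.4605, -0.1225]), 0.0283)
```

View pics/a.png

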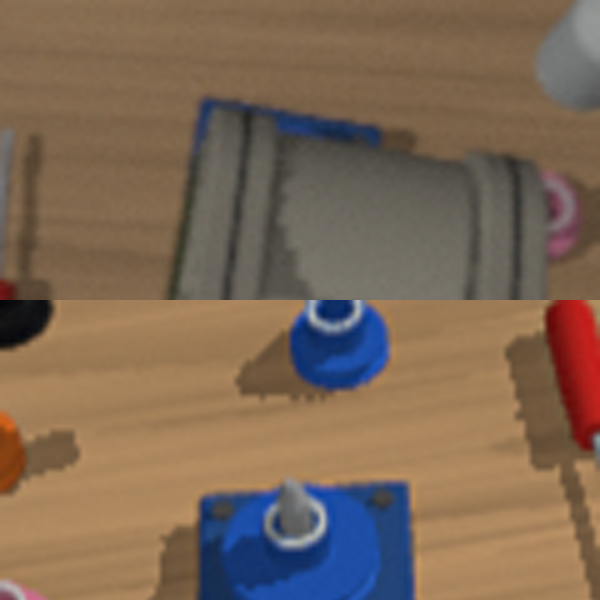

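The scene crop shows blue_large seated level, with the spindle through its hub. Next is blue_small.

{"fn": "move_arm", "kwargs": {"motion": [[[0.0033, 0.0005, 0.02], [0, 0, 0], 0.2], [[0, 0, 0.04], [0, 0, 0], 0.2], [[0, 0, 0.04], [0, 0, 0], 0.2], [[0, 0, 0.03], [0, 0, 0], 0.2], [[0, 0, 0.02], [0, 0, 0], 0], [[0, 0, 0.01], [0, 0, 0], 0], [[0, 0, 0.003], [0, 0, 0], 0], [[0, 0, 0], [0, 0, 0], 0], [[0, 0, 0], [0, 0, 0], 0]]}}

```text
clock: 10.85
position: [0.4624, -0.1211, 0.0176]
ee_rot: [1.0, -0.0, 0.001, 0.0]
ft_force: [-0.1, -0.1, -0.9]
grip_width: 0.502
grasp_force: 0.0
```

{"fn": "move_arm", "kwargs": {"motion": [[[-0.003, 0, 0.001], [0, 0, 0], 0], [[0, 0, 0], [0, 0, 0], -1], [[0, 0, 0], [0, 0, 0], -1], [[0, 0, 0], [0, 0, 0], -1], [[0, 0, 0], [0, 0, 0], -1], [[0, 0, 0], [0, 0, 0], -1]]}}

```text
clock: 11.45
position: [0.4593, -0.1211, 0.0167]
ee_rot: [1.0, -0.0, 0.0, 0.0]
ft_force: [-3.7, -0.1, 7.0]
grip_width: 0.326
grasp_force: 39.1
```

{"fn": "move_arm", "kwargs": {"motion": [[[0, 0, -0.015], [0, 0, 0], -1], [[0, 0, -0.03], [0, 0, 0], -1], [[0, 0, -0.04], [0, 0, 0], -1], [[0, 0, -0.04], [0, 0, 0], -1], [[0, 0, -0.04], [0, 0, 0], -1], [[0, 0, -0.035], [0, 0, 0], -1], [[0.02, 0.01, 0], [0, 0, 0], -1], [[0.03, 0.02, 0], [0, 0, 0], -1], [[0.03, 0.015, 0], [0, 0, 0], -1], [[0, 0, 0], [0, 0, 0], -1], [[0, 0, 0], [0, 0, 0], -1]]}}

```text
clock: 12.55
position: [0.5192, -0.1544, 0.1663]
ee_rot: [1.0, -0.0, -0.0, -0.0]
ft_force: [-0.3, 0.1, -1.2]
grip_width: 0.328
grasp_force: 39.8
```

```bash
cat > held.py <<'E'
import sys
from workcell import manip, vision
from h import *
X=eval(sys.argv[1]); zs=float(sys.argv[2]); tz=float(sys.argv[3])   # stand guess, height of rim/seat to look at, grasp TCP z
o=manip.get_obs(); p=o['position']; c=vision.camera('wrist'); pickle.dump(c,open('wl.pkl','wb')); cv2.imwrite('pics/wl%d.png'%(o['clock']*10),c['pixels'][:,:,::-1])
print(p,o['clock'],o['grasp_force'])
s=ring(c,X,32,zs,120); q=ring(c,p,40,p[2]-tz+.034,140); print('stand',s,'held',q)
if s and q: print('d',s[0]-q[0],'scaled',(s[0]-q[0])*[1,-1]/.75,'target TCP',p[:2]+s[0]-q[0])
E
python3 held.py '(.6055,-.158)' .06 .0168
```

```text
[ 0.51920908 -0.1544371   0.16633446] 12.55 39.750208519399166
stand (array([ 0.6061, -0.1583]), 0.0282) held (array([ 0.5196, -0.1555]), 0.0295)
d [ 0.0865 -0.0028] scaled [0.11533333 0.00373333] target TCP [ 0.60570908 -0.1572371 ]
```

{"fn": "move_arm", "kwargs": {"motion": [[[0.03, 0.0035, 0], [0, 0, 0], -1], [[0.04, 0, 0], [0, 0, 0], -1], [[0.03, 0, 0], [0, 0, 0], -1], [[0.015, 0, 0], [0, 0, 0], -1], [[0, 0, 0.02], [0, 0, 0], -1], [[0, 0, 0.03], [0, 0, 0], -1], [[0, 0, 0.02], [0, 0, 0], -1], [[0, 0, 0], [0, 0, 0], -1], [[0, 0, 0], [0, 0, 0], -1]]}}

```text
clock: 13.5
position: [0.6051, -0.1574, 0.1137]
ee_rot: [1.0, -0.0, -0.0, 0.0]
ft_force: [-0.2, -0.3, 0.6]
grip_width: 0.331
grasp_force: 39.7
```

{"fn": "move_arm", "kwargs": {"motion": [[[0.0005, 0, 0.01], [0, 0, 0], -1], [[0, 0, 0.01], [0, 0, 0], -1], [[0, 0, 0.01], [0, 0, 0], -1], [[0, 0, 0.01], [0, 0, 0], -1], [[0, 0, 0.005], [0, 0, 0], -1], [[0, 0, 0], [0, 0, 0], -1]]}}

```text
clock: 14.1
position: [0.6056, -0.1573, 0.079]
ee_rot: [1.0, -0.0, -0.001, -0.0]
ft_force: [0.2, -0.5, -0.6]
grip_width: 0.327
grasp_force: 39.7
```

{"fn": "move_arm", "kwargs": {"motion": [[[0, 0, 0.0015], [0, 0, 0], -1], [[0, 0, 0.0015], [0, 0, 0], -1], [[0, 0, 0.0005], [0, 0, 0], -1], [[0, 0, 0], [0, 0, 0], -1]]}}

```text
clock: 14.5
position: [0.6061, -0.1574, 0.0773]
ee_rot: [1.0, -0.0, 0.0, 0.0]
ft_force: [-0.5, -0.3, 0.2]
grip_width: 0.334
grasp_force: 39.8
```

{"fn": "move_arm", "kwargs": {"motion": [[[0, 0, 0], [0, 0, 0], -0.1], [[0, 0, 0], [0, 0, 0], 0], [[0, 0, 0], [0, 0, 0], 0], [[0, 0, -0.02], [0, 0, 0], 0], [[0, 0, -0.04], [0, 0, 0], 0], [[0, 0, -0.04], [0, 0, 0], 0], [[-0.03, 0.03, 0], [0, 0, 0], 0], [[-0.04, 0.05, 0], [0, 0, 0], 0], [[-0.04, 0.05, 0], [0, 0, 0], 0], [[-0.03, 0.05, 0], [0, 0, 0], 0], [[-0.01, 0.021, 0], [0, 0, 0], 0], [[0, 0, 0], [0, 0, 0], 0]]}}

```text
clock: 15.7
position: [0.4916, -0.3118, 0.1535]
ee_rot: [1.0, -0.003, 0.0, 0.001]
ft_force: [-0.2, 0.0, 0.5]
grip_width: 0.497
grasp_force: 0.0
```

```bash
python3 - <<'E'
from workcell import manip, vision
from h import *
print(manip.get_obs()['position'])
c=vision.camera('wrist'); print('OS',ring(c,(.494,-.3085),30,.034,120),[ (k.mean(0),cv2.minEnclosingCircle(ray(c,k,.014)[:,:2].astype(np.float32))) for k in blobs(c,'orange')]); print('BS',ring(c,(.6055,-.158),30,.094,120))
s=vision.camera('scene'); 
a=np.hstack([c['pixels'],s['pixels']])[:, :]
cv2.imwrite('pics/b.png',cv2.resize(a,(800,300))[:,:,::-1])
E
```

```text
[ 0.49156078 -0.31178083  0.15346268]
OS (array([ 0.4948, -0.3087]), 0.028) [(array([272.22516556, 197.21854305]), ((0.49543678760528564, -0.3092287480831146), 0.025603899732232094))]
BS (array([ 0.607 , -0.1583]), 0.028)
```

View pics/b.png

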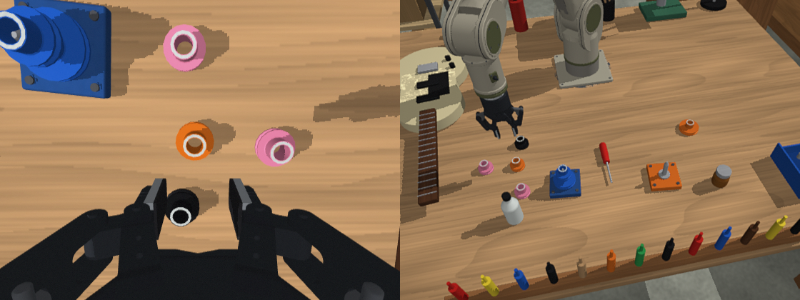

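The blue stack looks complete and level, and the orange_small rim is at (272,197) in the wrist image. I'll grasp that next.

{"fn": "move_arm", "kwargs": {"motion": [[[0.003, -0.005, 0.03], [0, 0, 0], 0.1], [[0, 0, 0.04], [0, 0, 0], 0.1], [[0, 0, 0.04], [0, 0, 0], 0.1], [[0, 0, 0.04], [0, 0, 0], 0.1], [[0, 0, 0.02], [0, 0, 0], 0], [[0, 0, 0.008], [0, 0, 0], 0], [[0, 0, 0.003], [0, 0, 0], 0], [[0, 0, 0], [0, 0, 0], 0], [[0, 0, 0], [0, 0, 0], 0]]}}

```text
clock: 16.7
position: [0.4965, -0.3047, 0.0178]
ee_rot: [1.0, -0.0, 0.001, 0.001]
ft_force: [0.9, 0.6, -0.8]
grip_width: 0.498
grasp_force: 0.0
```

{"fn": "move_arm", "kwargs": {"motion": [[[-0.0025, 0.0044, 0.001], [0, 0, 0], 0], [[0, 0, 0], [0, 0, 0], 0], [[0, 0, 0], [0, 0, 0], -1], [[0, 0, 0], [0, 0, 0], -1], [[0, 0, 0], [0, 0, 0], -1], [[0, 0, 0], [0, 0, 0], -1], [[0, 0, 0], [0, 0, 0], -1]]}}

```text
clock: 17.4
position: [0.4938, -0.308, 0.0162]
ee_rot: [1.0, -0.0, 0.0, 0.0]
ft_force: [-2.0, -0.4, 5.8]
grip_width: 0.33
grasp_force: 39.4
```

{"fn": "move_arm", "kwargs": {"motion": [[[0, 0, -0.015], [0, 0, 0], -1], [[0, 0, -0.03], [0, 0, 0], -1], [[0, 0, -0.04], [0, 0, 0], -1], [[0, 0, -0.04], [0, 0, 0], -1], [[0, 0, -0.04], [0, 0, 0], -1], [[0, 0, -0.035], [0, 0, 0], -1], [[0, -0.03, 0], [0, 0, 0], -1], [[0, -0.045, 0], [0, 0, 0], -1], [[0, -0.05, 0], [0, 0, 0], -1], [[0, -0.05, 0], [0, 0, 0], -1], [[0, -0.05, 0], [0, 0, 0], -1], [[0, -0.05, 0], [0, 0, 0], -1]]}}

```text
clock: 18.6
position: [0.4937, -0.0997, 0.1664]
ee_rot: [1.0, -0.0, 0.0, 0.0]
ft_force: [1.0, 0.1, -1.1]
grip_width: 0.331
grasp_force: 39.6
```

{"fn": "move_arm", "kwargs": {"motion": [[[0.02, -0.05, 0], [0, 0, 0], -1], [[0.02, -0.05, 0], [0, 0, 0], -1], [[0.02, -0.05, 0], [0, 0, 0], -1], [[0.02, -0.05, 0], [0, 0, 0], -1], [[0.01, -0.05, 0], [0, 0, 0], -1], [[0, -0.05, 0], [0, 0, 0], -1], [[0, -0.035, 0], [0, 0, 0], -1], [[0, -0.02, 0], [0, 0, 0], -1], [[0, 0, 0], [0, 0, 0], -1], [[0, 0, 0], [0, 0, 0], -1]]}}

```text
clock: 19.6
position: [0.5618, 0.1634, 0.1658]
ee_rot: [1.0, -0.001, 0.0, 0.001]
ft_force: [-0.6, -0.8, -0.6]
grip_width: 0.332
grasp_force: 39.6
```

```bash
python3 held.py '(.6455,.166)' .026 .0165; python3 -c "
from h import *
c=pickle.load(open('wl.pkl','rb'))
for k in blobs(c,'orange',800): print(k.mean(0),cv2.minAreaRect((ray(c,k,.02)[:,:2]*1000).astype(np.float32)))"; ls pics
```

```text
[0.56176905 0.16336636 0.16575627] 19.6 39.6346328034997
stand (array([0.645 , 0.1655]), 0.0376) held (array([0.5626, 0.1622]), 0.0284)
d [0.0824 0.0033] scaled [ 0.10986667 -0.0044    ] target TCP [0.64416905 0.16666636]
[115.48333333 292.02222222] ((466.74530029296875, 329.6103210449219), (41.05396270751953, 78.54056549072266), 29.57167625427246)
[276.8671875 282.65625  ] ((473.7437744140625, 162.28823852539062), (48.23579406738281, 43.67729187011719), 87.56696319580078)
[275.55279503 245.23602484] ((517.396240234375, 163.73960876464844), (71.24834442138672, 96.47030639648438), 5.841041564941406)
[272.62360802 103.844098  ] ((645.0658569335938, 165.5039520263672), (98.97016143798828, 98.82737731933594), 83.28610229492188)
[73.12053571 44.82589286] ((693.5555419921875, 331.1903076171875), (48.99616241455078, 52.9962272644043), 68.71640014648438)
a.png
b.png
scene0.png
top0.png
w1.png
w2.png
wl125.png
wl196.png
z0.png
```

{"fn": "move_arm", "kwargs": {"motion": [[[0.03, -0.0042, 0], [0, 0, 0], -1], [[0.04, 0, 0], [0, 0, 0], -1], [[0.03, 0, 0], [0, 0, 0], -1], [[0.0105, 0, 0], [0, 0, 0], -1], [[0, 0, 0.02], [0, 0, 0], -1], [[0, 0, 0.03], [0, 0, 0], -1], [[0, 0, 0.02], [0, 0, 0], -1], [[0, 0, 0], [0, 0, 0], -1], [[0, 0, 0], [0, 0, 0], -1]]}}

```text
clock: 20.55
position: [0.644, 0.1678, 0.1133]
ee_rot: [1.0, -0.0, -0.0, 0.0]
ft_force: [0.0, -0.4, 0.5]
grip_width: 0.331
grasp_force: 39.7
```

{"fn": "move_arm", "kwargs": {"motion": [[[0, 0.0014, 0.01], [0, 0, 0], -1], [[0, 0, 0.01], [0, 0, 0], -1], [[0, 0, 0.01], [0, 0, 0], -1], [[0, 0, 0.01], [0, 0, 0], -1], [[0, 0, 0.01], [0, 0, 0], -1], [[0, 0, 0], [0, 0, 0], -1]]}}

```text
clock: 21.15
position: [0.6437, 0.1666, 0.0741]
ee_rot: [1.0, -0.0, -0.001, 0.0]
ft_force: [0.8, 0.1, -1.1]
grip_width: 0.334
grasp_force: 39.7
```

{"fn": "move_arm", "kwargs": {"motion": [[[0.0005, 0, 0.012], [0, 0, 0], -1], [[0, 0, 0.012], [0, 0, 0], -1], [[0, 0, 0.01], [0, 0, 0], -1], [[0, 0, 0.005], [0, 0, 0], -1], [[0, 0, 0.002], [0, 0, 0], -1], [[0, 0, 0.001], [0, 0, 0], -1], [[0, 0, 0], [0, 0, 0], -1], [[0, 0, 0], [0, 0, 0], -1]]}}

```text
clock: 21.95
position: [0.645, 0.1669, 0.0446]
ee_rot: [1.0, -0.0, 0.0, -0.0]
ft_force: [0.3, 0.1, -0.2]
grip_width: 0.334
grasp_force: 39.7
```

{"fn": "move_arm", "kwargs": {"motion": [[[0, 0, 0.0015], [0, 0, 0], -1], [[0, 0, 0.0015], [0, 0, 0], -1], [[0, 0, 0], [0, 0, 0], -1]]}}

```text
clock: 22.25
position: [0.6449, 0.1669, 0.0423]
ee_rot: [1.0, -0.0, 0.0, 0.0]
ft_force: [-1.1, 0.2, 3.3]
grip_width: 0.332
grasp_force: 39.9
```

{"fn": "move_arm", "kwargs": {"motion": [[[0, 0, 0], [0, 0, 0], -0.1], [[0, 0, 0], [0, 0, 0], 0], [[0, 0, 0], [0, 0, 0], 0], [[0, 0, -0.02], [0, 0, 0], 0], [[0, 0, -0.04], [0, 0, 0], 0], [[0, 0, -0.05], [0, 0, 0], 0], [[-0.03, -0.02, -0.03], [0, 0, 0], 0], [[-0.05, -0.04, 0], [0, 0, 0], 0], [[-0.05, -0.04, 0], [0, 0, 0], 0], [[-0.05, -0.04, 0], [0, 0, 0], 0], [[-0.05, -0.04, 0], [0, 0, 0], 0], [[-0.03, -0.037, 0], [0, 0, 0], 0]]}}

```text
clock: 23.45
position: [0.4471, 0.3315, 0.1484]
ee_rot: [1.0, 0.001, 0.001, -0.0]
ft_force: [0.7, 0.7, -0.2]
grip_width: 0.5
grasp_force: 0.0
```

{"fn": "move_arm", "kwargs": {"motion": [[[0, 0, 0], [0, 0, 0], 0], [[0, 0, 0], [0, 0, 0], 0]]}}

```text
clock: 23.65
position: [0.4497, 0.3304, 0.148]
ee_rot: [1.0, 0.001, 0.001, -0.0]
ft_force: [-0.4, 0.1, 0.2]
grip_width: 0.501
grasp_force: 0.0
```

```bash
python3 - <<'E'
from workcell import manip, vision
from h import *
print(manip.get_obs()['position'])
c=vision.camera('wrist'); print('OL',ring(c,(.447,.329),30,.034,120)); print('OS',ring(c,(.645,.166),30,.06,120))
cv2.imwrite('pics/d.png',c['pixels'][:,:,::-1])
E
```

```text
[0.44973376 0.33035337 0.14800058]
OL (array([0.4471, 0.3288]), 0.0279)
OS None
```

View pics/d.png

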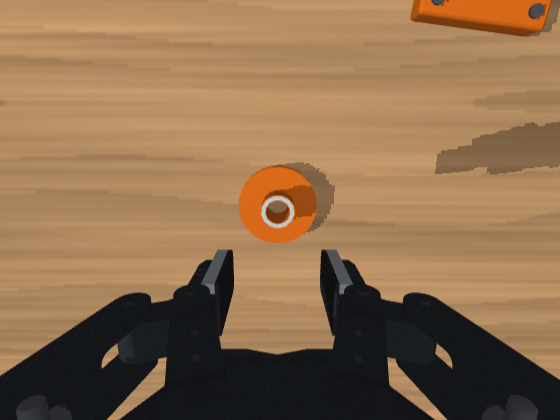

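The orange_large rim is at (278,211), in line with the earlier measurement, so I'll descend.

{"fn": "move_arm", "kwargs": {"motion": [[[-0.005, 0.0005, 0.025], [0, 0, 0], 0.1], [[0, 0, 0.04], [0, 0, 0], 0.1], [[0, 0, 0.04], [0, 0, 0], 0.1], [[0, 0, 0.04], [0, 0, 0], 0.1], [[0, 0, 0.018], [0, 0, 0], 0], [[0, 0, 0.007], [0, 0, 0], 0], [[0, 0, 0.003], [0, 0, 0], 0], [[0, 0, 0], [0, 0, 0], 0], [[0, 0, 0], [0, 0, 0], 0]]}}

```text
clock: 24.6
position: [0.4468, 0.3298, 0.0183]
ee_rot: [1.0, -0.0, 0.001, -0.0]
ft_force: [0.6, 0.1, -0.5]
grip_width: 0.5
grasp_force: 0.0
```

{"fn": "move_arm", "kwargs": {"motion": [[[0, 0, 0.002], [0, 0, 0], 0], [[0, 0, 0], [0, 0, 0], -1], [[0, 0, 0], [0, 0, 0], -1], [[0, 0, 0], [0, 0, 0], -1], [[0, 0, 0], [0, 0, 0], -1], [[0, 0, 0], [0, 0, 0], -1], [[0, 0, 0], [0, 0, 0], -1]]}}

```text
clock: 25.3
position: [0.4464, 0.3296, 0.0163]
ee_rot: [1.0, -0.0, 0.0, -0.0]
ft_force: [-1.0, -1.7, 5.8]
grip_width: 0.333
grasp_force: 39.5
```

{"fn": "move_arm", "kwargs": {"motion": [[[0, 0, -0.015], [0, 0, 0], -1], [[0, 0, -0.03], [0, 0, 0], -1], [[0, 0, -0.04], [0, 0, 0], -1], [[0, 0, -0.04], [0, 0, 0], -1], [[0, 0, -0.04], [0, 0, 0], -1], [[0, 0, -0.035], [0, 0, 0], -1], [[0.02, 0.03, 0], [0, 0, 0], -1], [[0.03, 0.045, 0], [0, 0, 0], -1], [[0.04, 0.05, 0], [0, 0, 0], -1], [[0.04, 0.05, 0], [0, 0, 0], -1], [[0.02, 0.03, 0], [0, 0, 0], -1], [[0, 0.013, 0], [0, 0, 0], -1]]}}

```text
clock: 26.5
position: [0.5603, 0.1619, 0.1657]
ee_rot: [1.0, -0.003, -0.0, 0.0]
ft_force: [-0.8, -0.1, -2.5]
grip_width: 0.333
grasp_force: 39.9
```

{"fn": "move_arm", "kwargs": {"motion": [[[0, 0, 0], [0, 0, 0], -1], [[0, 0, 0], [0, 0, 0], -1]]}}

```text
clock: 26.7
position: [0.5576, 0.1673, 0.166]
ee_rot: [1.0, 0.001, -0.0, -0.0]
ft_force: [-0.5, 0.1, -2.7]
grip_width: 0.33
grasp_force: 39.9
```

```bash
python3 held.py '(.645,.166)' .06 .0167
```

```text
[0.55759099 0.16732128 0.16600652] 26.7 39.941724333912134
stand (array([0.646, 0.166]), 0.028) held (array([0.5583, 0.1662]), 0.0284)
d [ 0.0877 -0.0002] scaled [0.11693333 0.00026667] target TCP [0.64529099 0.16712128]
```

{"fn": "move_arm", "kwargs": {"motion": [[[0.03, 0.0005, 0], [0, 0, 0], -1], [[0.04, 0, 0], [0, 0, 0], -1], [[0.03, 0, 0], [0, 0, 0], -1], [[0.017, 0, 0], [0, 0, 0], -1], [[0, 0, 0.02], [0, 0, 0], -1], [[0, 0, 0.03], [0, 0, 0], -1], [[0, 0, 0.02], [0, 0, 0], -1], [[0, 0, 0], [0, 0, 0], -1], [[0, 0, 0], [0, 0, 0], -1]]}}

```text
clock: 27.65
position: [0.6458, 0.1659, 0.1133]
ee_rot: [1.0, 0.0, -0.0, -0.0]
ft_force: [1.1, 0.4, -1.2]
grip_width: 0.332
grasp_force: 40.0
```

{"fn": "move_arm", "kwargs": {"motion": [[[-0.001, -0.0012, 0.01], [0, 0, 0], -1], [[0, 0, 0.01], [0, 0, 0], -1], [[0, 0, 0.01], [0, 0, 0], -1], [[0, 0, 0.01], [0, 0, 0], -1], [[0, 0, 0.005], [0, 0, 0], -1], [[0, 0, 0], [0, 0, 0], -1]]}}

```text
clock: 28.25
position: [0.6451, 0.1661, 0.0785]
ee_rot: [1.0, -0.0, -0.001, 0.0]
ft_force: [-0.2, -0.4, -2.1]
grip_width: 0.326
grasp_force: 39.9
```

{"fn": "move_arm", "kwargs": {"motion": [[[0, 0, 0.0015], [0, 0, 0], -1], [[0, 0, 0.0015], [0, 0, 0], -1], [[0, 0, 0], [0, 0, 0], -1], [[0, 0, 0], [0, 0, 0], -1]]}}

```text
clock: 28.65
position: [0.6456, 0.1663, 0.0774]
ee_rot: [1.0, -0.0, 0.0, 0.0]
ft_force: [-0.5, -0.6, -2.4]
grip_width: 0.331
grasp_force: 40.0
```

{"fn": "move_arm", "kwargs": {"motion": [[[0, 0, 0.0012], [0, 0, 0], -1], [[0, 0, 0], [0, 0, 0], -1]]}}

```text
clock: 28.85
position: [0.6456, 0.1663, 0.0764]
ee_rot: [1.0, -0.0, 0.0, -0.0]
ft_force: [0.9, -0.2, -1.4]
grip_width: 0.333
grasp_force: 40.0
```

{"fn": "move_arm", "kwargs": {"motion": [[[0, 0, 0], [0, 0, 0], -0.1], [[0, 0, 0], [0, 0, 0], 0], [[0, 0, 0], [0, 0, 0], 0], [[0, 0, -0.02], [0, 0, 0], 0], [[0, 0, -0.04], [0, 0, 0], 0], [[0, 0, -0.05], [0, 0, 0], 0], [[0, 0, -0.04], [0, 0, 0], 0], [[-0.05, 0, 0], [0, 0, 0], 0], [[-0.05, 0, 0], [0, 0, 0], 0], [[-0.05, 0, 0], [0, 0, 0], 0], [[0, 0, 0], [0, 0, 0], 0]]}}

```text
clock: 29.95
position: [0.5291, 0.1673, 0.19]
ee_rot: [1.0, 0.001, -0.0, 0.001]
ft_force: [0.7, -0.8, 0.6]
grip_width: 0.499
grasp_force: 0.0
```

```bash
python3 - <<'E'
from workcell import manip, vision
from h import *
o=manip.get_obs();print(o['position'],o['clock'])
c=vision.camera('wrist'); s=vision.camera('scene')
print('OL',ring(c,(.645,.166),34,.094,120)); 
for X in((.645,.166),(.6055,-.158)): print(ring(s,X,14,.094,120))
cv2.imwrite('pics/e.png',cv2.resize(np.hstack([c['pixels'][:300],s['pixels'][120:420]]),(800,214))[:,:,::-1])
a=np.hstack([cv2.resize(s['pixels'][y:y+75,x:x+75],(400,400),interpolation=cv2.INTER_CUBIC) for x,y in((195,210),(333,200))])
cv2.imwrite('pics/f.png',a[:,:,::-1])
E
```

```text
[0.52913751 0.1672658  0.18999473] 29.95
OL (array([0.6467, 0.1652]), 0.0281)
(array([0.6461, 0.1682]), 0.028)
(array([ 0.6051, -0.1537]), 0.0273)
```

View pics/e.png

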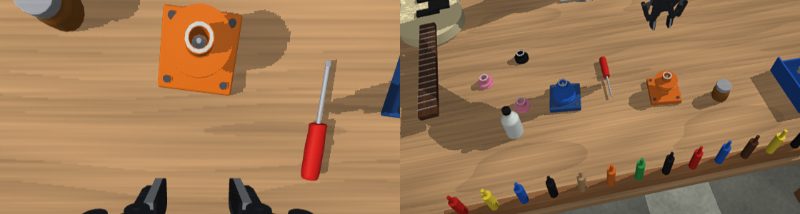

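View pics/f.png

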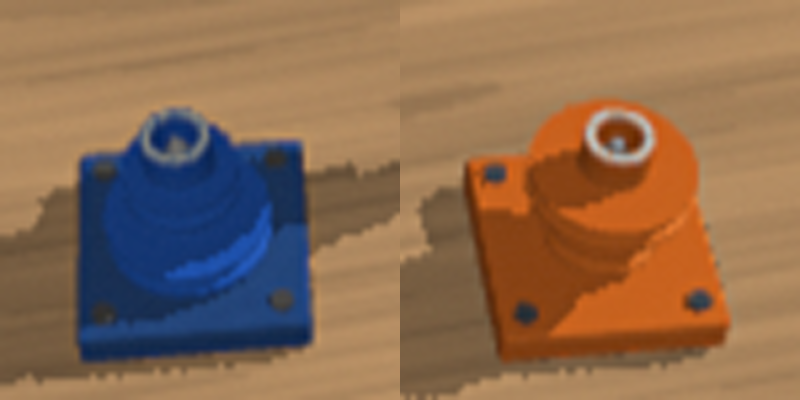

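Both stacks are home: rims level, spindle tips centred in the bores, bystanders undisturbed and the gripper clear.

```bash
python3 -c "
from workcell import order; print(order.hand_in())"
```

```text
the job is handed in; nothing more can be done
None
```

Both stepped pulleys are built and the job was handed in at about 30 s on the robot clock; my last camera check showed both stacks seated and centred, with the screwdriver, bottle and jar in place, but the hand-in gave no verdict.

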